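# Sweep bottle caps one by one through the gate of a cap slot

## Robot

A 7-joint arm with a two-finger parallel gripper is mounted at the origin on the work surface. World frame = base frame: x ahead of the robot, y to its left, z up, the work surface at z = 0. Lengths are in mm, angles in rad, forces in N, time in s.
With the tool pointing down it reaches from about 400 to 875 mm from the base axis. Payload 4.4 kg.
Tool frame: the origin (TCP) lies at the very end of the fingers, on their centre line; the grasp point (between the pads) lies 19 mm behind it; z points along the fingers, y is the line along which they close (so a half turn about z gives the same grasp; the last joint's range is limited). The gripper opens to 85 mm and grips with 20 to 120 N. Pads are 22 mm wide; open, the fingers measure 114 mm over their backs; the gripper's body (76 mm by 85 mm) begins 54 mm behind the grasp point. The pads swing forward as they close: fully open they stand 13 mm farther back than shut.
Start: joints at [1.13, 0.628, 0.038, 1.517, -0.027, 0.996, -0.02], TCP at [237.984, -604.881, 231.313] pointing down, gripper open.
Joint ranges: [-3.06, 3.06], [-0.37, 2.12], [-1.25, 1.32], [0.18, 2.47], [-1.1, 4.24], [0.23, 1.98], [-2.94, 2.94]. Speed limits (rad/s): [2.57, 2.57, 3.14, 3.14, 3.14, 3.14, 3.14].

## Interface

Orientations are given as [roll, pitch, yaw] about the fixed x, y, z axes, in that order (R = Rz(yaw) Ry(pitch) Rx(roll)).
In Python, from cell import monitor, viewer, workorder gives the robot as it stands.
- The arm moves only by the tool arm_command, never from a script. Its argument "series" is one flat list of numbers, 5 for each row, row after row: the opening in per cent of the stroke, from 0 (shut) to 100 (fully open), then the shift along the tool's x, y, z in cm, then the turn about the tool's z in degrees. In form: [claw, x, y, z, roll, claw, x, y, z, roll, ...]. A call has exactly 5 rows; each row is the pose to reach, as a shift and turn from the pose commanded when the call began, along the tool's axes at that moment; what a row does not reach only later rows make up. A row lasts 1/12 s, in which the tool goes at most 41.7 mm and 7.16 degrees, less where a joint would pass 70% of its speed; a pose out of reach is approached as far as the arm can. A call with a gripper value outside its range is refused whole. The fingers move at their own pace and stop on an object; the grip force is fixed at half the most. Time passes only in rows, so rows that repeat a pose let the fingers close, or fill a call up. It gives the time, the measured TCP pose, the force, the opening and the grip force at its end, in the units of the state.
- monitor.read_state(): the state, without advancing time (a new reading comes with each control period).
- viewer.get_image(name): name is "side" or "top" or "wrist"; returns (picture, depth): 480x640x3 uint8, red, green, blue; 480x640 float32, mm along the optical axis (not along the pixel's ray), 0 where there is no reading.
- viewer.camera_model(name): a dict with "mtx" (3x3 intrinsics, pixels), "R" (3x3) and "t" (3): a world point X has camera coordinates R X + t. Camera axes: x right, y down, z forward; pixel columns grow to the right and rows downward; lengths in mm; the calibration is good to about 2 mm. A picture is of the moment at which its call begins: read the wrist's pose just before it. camera_model takes no time and is no camera call; for the wrist camera it gives the pose at the moment of the call.
- workorder.finish_job(): hands the job in; it is judged then, once.
The state is a dict: "clock": time; "qpos": joint angles; "qd": joint speeds; "tau": joint torques, N m; "eef_pos": TCP position; "tool_rot": TCP orientation; "force": force on the tool from outside, world axes, zero at the start; "torque": the same for the moment, N m; "width": finger opening in mm; "gripper_force": force on a finger pad.
Only numpy, scipy, OpenCV 4.12 (cv2) and the standard library are available. Lean on these libraries where they do the work, as an engineer would, in place of code of your own. Each camera call takes 0.05 s, during which the arm holds its last target. There are 200 camera calls.

## Task

Three loose white screw caps lie on the grey sorting board in the fume hood. With the fingertips, sweep them along the board one at a time through the narrow gate between the black guides, until all three lie flat in a row wholly inside the slot behind it. The caps stay on the board, never lifted, and leave the small vial among them and the other glassware standing where they are.

Things in the scene. Friction and masses are not known exactly. Their poses are not given: they have to be found in the camera images.
- board: fixed flat light-grey board, 250 mm (its x, centred) by 330 mm (its y, from -200 to +130), top 8 mm above the table, no rim. Origin on the table surface right under the middle of the gate. Its +y points through the gate into the slot. The caps start on the open side, y about -95 to -155 mm, x within +-105 mm
- gate (a point): middle of the gate, the slot's mouth, on the board's top; axes as the board's. In front of it two black guides, 14 mm high and 8 mm thick, spread out as a 45-degree funnel: inner faces run from (x +-20, y 0) to (x +-59, y -39) mm
- slot_end (a point): middle of the slot's closed end, on the board's top, 114 mm beyond the gate along +y. The slot is a straight channel, open above, between black walls 14 mm high and 8 mm thick, inner faces at x = +-20 mm (40 mm wide) all the way from the gate to this end; its floor is the board's top
- cap_a: white plastic bottle screw cap, ribbed round disc 33 mm across and 15 mm high, 12 to 22 g, lying flat; origin at the centre of its underside. The three are alike, any order will do; it slides and stops when no longer pushed. Three in a row take about 97 mm of the slot's length; a later cap pushes the earlier ones deeper
- cap_b: white plastic bottle screw cap, ribbed round disc 33 mm across and 15 mm high, 12 to 22 g, lying flat; origin at the centre of its underside. The three are alike, any order will do; it slides and stops when no longer pushed. Three in a row take about 97 mm of the slot's length; a later cap pushes the earlier ones deeper
- cap_c: white plastic bottle screw cap, ribbed round disc 33 mm across and 15 mm high, 12 to 22 g, lying flat; origin at the centre of its underside. The three are alike, any order will do; it slides and stops when no longer pushed. Three in a row take about 97 mm of the slot's length; a later cap pushes the earlier ones deeper
- vial: small brown glass vial with a black cap, 22 mm across, 45 mm high, standing on the board among the caps (its place and the caps' are swapped at random); origin at the centre of its underside. Leave alone
- stopper: glass stopper, 30 mm across, 38 mm high, standing on the board beside the slot; origin at the centre of its underside. Leave alone
- bottle: brown glass bottle with white cap, 72 mm across, 150 mm high, standing on the table to the right of the board; origin at the centre of its underside. Leave alone
- beaker: clear glass beaker, 80 mm across, 95 mm high, standing on the table to the left of the board; origin at the centre of its underside. Leave alone
Not all that is in view belongs to the job. What is shaped like the cap_b but green is not meant.

How it is judged:
By the outcome, as a careful person would: the job done as asked, in the order asked, and still so for the second after the job is handed in, with the robot touching nothing.
It also fails if it takes over 72 s, if anything falls off the work surface, if the arm or the gripper's body presses on something with over 40 N, if the wrist force passes 120 N, or if a joint passes its speed limit or range.

## Working session

There is one attempt and no reset: what is moved stays moved. The work goes in short steps, Python scripts to look and compute and a tool call to move; the robot and the scene stay as the last step left them, time stands still between calls to the robot, and variables do not carry over. Pictures are saved under pics/ and viewed, at most 10 in all, crops included, and the job is handed in when it is done.

Besides the shell and the picture viewer there is one more tool, called after "Call:" as name(argument=value, ...) on one line, values as JSON. arm_command: Moves the arm, as the interface text tells. Its arguments: {"type":"object","properties":{"series":{"type":"array","items":{"type":"number"}}},"required":["series"]}

```bash
mkdir -p pics; ls
python3 - <<'E'
from cell import monitor, viewer, workorder
import cv2, numpy as np
s=monitor.read_state(); print({k:np.round(s[k],3) for k in s})
for n in ("top","side"):
    p,d=viewer.get_image(n); cv2.imwrite(f"pics/{n}0.png",p[:,:,::-1]); np.savez(f"pics/{n}0.npz",p=p,d=d,**viewer.camera_model(n))
    c=viewer.camera_model(n); print(n,np.round(c["mtx"],1).tolist(),np.round(c["R"],3).tolist(),np.round(c["t"],1))
E
```

```text
pics
{'clock': np.float64(0.0), 'qpos': array([ 1.13 ,  0.629,  0.038,  1.518, -0.027,  0.996, -0.02 ]), 'qd': array([-0.001,  0.   , -0.   , -0.   ,  0.001, -0.001, -0.001]), 'tau': array([-1.0000e-03, -5.6341e+01,  1.2260e+00, -1.9345e+01,  1.1000e-02,
        1.0000e-02,  0.0000e+00]), 'eef_pos': array([ 237.785, -604.26 ,  230.382]), 'tool_rot': array([-3.14 , -0.   ,  0.375]), 'force': array([ 0.608,  0.031, -0.175]), 'torque': array([0.057, 0.015, 0.018]), 'gripper_force': np.float64(0.0), 'width': np.float64(85.833)}
top [[488.0, 0.0, 313.0], [0.0, 488.0, 226.9], [0.0, 0.0, 1.0]] [[-0.049, -0.999, 0.001], [-0.975, 0.048, -0.215], [0.214, -0.012, -0.977]] [  31.   574.1 1129.8]
side [[521.8, 0.0, 320.2], [0.0, 521.8, 232.4], [0.0, 0.0, 1.0]] [[-0.955, -0.295, -0.014], [-0.195, 0.664, -0.722], [0.222, -0.687, -0.692]] [ 534.5  140.8 1015. ]
```

View pics/top0.png

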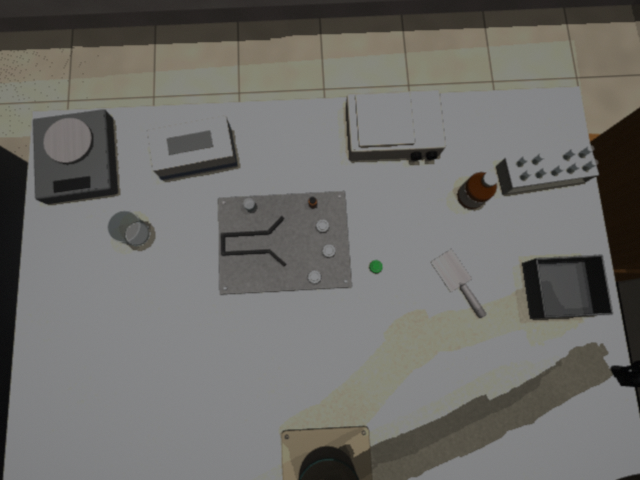

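View pics/side0.png

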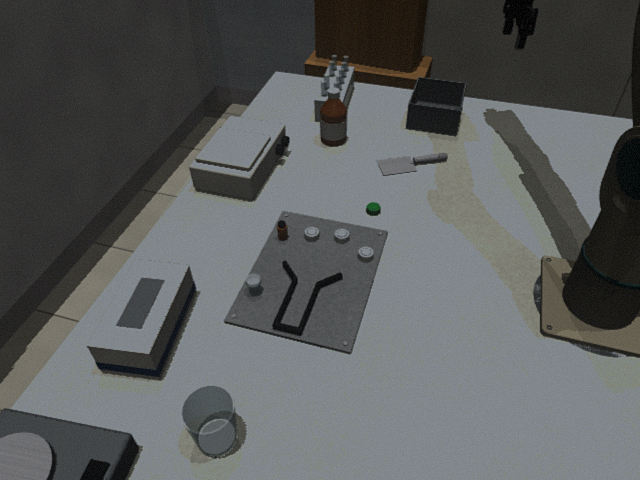

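Top view: white caps at (322,226), (329,251) and (315,277). The vial is at (312,202), and the stopper by the slot at (250,205). Lookalikes are the green disc at (376,267) off the board, the stopper, and the board's corner screws. In the side view the caps are at (312,233), (342,235) and (366,254).

```bash
cat > h.py <<'E'
import numpy as np, cv2
def ray(c,u,v):
    K,R,t=c["mtx"],c["R"],c["t"]; d=R.T@np.linalg.inv(K)@np.array([u,v,1.]); return -R.T@t,d
def onplane(c,u,v,z):
    o,d=ray(c,u,v); return o+d*(z-o[2])/d[2]
def tri(c1,p1,c2,p2):
    P=[c["mtx"]@np.c_[c["R"],c["t"]] for c in (c1,c2)]
    X=cv2.triangulatePoints(P[0],P[1],np.float64(p1),np.float64(p2)).ravel(); return X[:3]/X[3]
def centre(p,u,v,r=9,th=None):
    u,v=int(u),int(v); g=p[v-r:v+r+1,u-r:u+r+1].astype(float).min(2)
    th=th or (g.max()+np.median(g))/2; n,l,s,ce=cv2.connectedComponentsWithStats((g>th).astype(np.uint8))
    i=1+np.argmax(s[1:,4]); return ce[i]+[u-r,v-r],s[i,4]
E
python3 - <<'E'
from h import *
T=np.load("pics/top0.npz");S=np.load("pics/side0.npz")
for a,b in zip([(322,226),(329,251),(315,277)],[(312,233),(342,235),(366,254)]):
    (p,n),(q,m)=centre(T["p"],*a),centre(S["p"],*b); print(p.round(1),n,q.round(1),m,tri(T,p,S,q).round(1),onplane(T,*p,23).round(1))
for q in [(219,197),(344,193),(351,292),(221,293)]: print("corner",onplane(T,*q,8).round(1))
p=cv2.resize(T["p"][180:305,205:365],None,fx=5,fy=4.8,interpolation=cv2.INTER_CUBIC)
cv2.imwrite("pics/crop0.png",np.clip(p[:,:,::-1]*1.5,0,255).astype(np.uint8))
E
```

```text
[322.4 224.6] 100 [311.4 231.1] 86 [587.3 -21.9  20.9] [588.1 -21.7  23. ]
[328.6 249.9] 102 [341.2 232.7] 83 [522.2 -33.9  22.2] [522.7 -33.8  23. ]
[314.1 276.2] 104 [365.6 251.2] 100 [458.1   5.7  22.1] [458.8   5.7  23. ]
corner [678.  241.5   8. ]
corner [672.8 -82.8   8. ]
corner [416.7 -84.    8. ]
corner [430.2 238.5   8. ]
```

View pics/crop0.png

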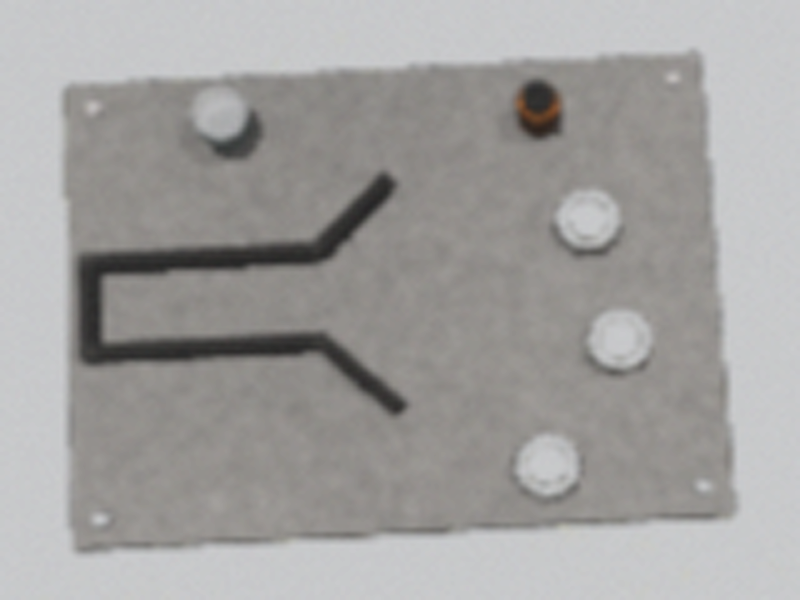

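The crop confirms three white ribbed caps at crop (588,220), (619,340) and (547,465). The vial is at (538,108), the slot mouth near (320,298), and the board corners are visible. Next I fit the board pose and express the caps in the board frame.

```bash
cat >> h.py <<'E'
def fit(B,W):
    B,W=np.array(B,float),np.array(W)[:,:2]; b,w=B.mean(0),W.mean(0)
    U,s,V=np.linalg.svd((B-b).T@(W-w)); R=(U@V).T; t=w-R@b
    return R,t,W-(B@R.T+t)
E
python3 - <<'E'
from h import *
T=np.load("pics/top0.npz")
cr=lambda x,y,z: onplane(T,x/5+204.6,y/4.8+179.6,z)
B=[(125,130),(125,-200),(-125,-200),(-125,130)]
W=[cr(68,87,8),cr(697,55,8),cr(733,515,8),cr(77,548,8)]
B2=[(20,114),(-20,114),(20,0),(-20,0),(59,-39),(-59,-39)]
W2=[cr(103,273,8),cr(103,342,22),cr(318,262,8),cr(326,336,22),cr(397,186,15),cr(397,414,15)]
R,t,e=fit(B,W);print(np.degrees(np.arctan2(R[1,0],R[0,0])),t,e.round(1).tolist())
R,t,e=fit(B+B2,W+W2);print(np.degrees(np.arctan2(R[1,0],R[0,0])),t,e.round(1).tolist())
for c in [(587.5,-21.8),(522.4,-33.8),(458.4,5.7),cr(540,95,53)[:2]]: print(R.T@(np.array(c)-t))
E
```

```text
0.35820010874155067 [552.75491566 114.03968799] [[-0.8, -1.3], [-1.0, 2.1], [0.3, 1.4], [1.5, -2.2]]
0.18407966987835644 [552.27492895 114.19281525] [[-0.7, -1.0], [0.1, 2.3], [1.4, 0.9], [1.5, -2.8], [0.9, -1.7], [1.3, -3.6], [1.1, 2.8], [-1.4, -1.0], [-0.2, -0.4], [-4.1, 4.5]]
[  34.78797279 -136.10528418]
[ -30.35024472 -147.89606956]
[ -94.22300918 -108.19065481]
[  94.42640327 -114.34335552]
```

Call:
arm_command(series=[14,2.67,-1.84,0,0,14,5.34,-3.69,0,0,14,8.02,-5.53,0,0,14,10.69,-7.38,0,0,14,13.36,-9.22,0,0])

```text
clock: 0.52
eef_pos: [329.0, -468.6, 230.9]
tool_rot: [-3.141, 0.0, 0.374]
force: [0.2, -0.3, -0.2]
width: 25.8
gripper_force: 0.0
```

Call:
arm_command(series=[14,2.67,-1.84,0,0,14,5.34,-3.69,0,0,14,8.02,-5.53,0,0,14,10.69,-7.38,0,0,14,13.36,-9.22,0,0])

```text
clock: 0.93
eef_pos: [419.6, -333.9, 231.1]
tool_rot: [-3.141, 0.0, 0.375]
force: [0.7, -0.0, -0.2]
width: 12.1
gripper_force: 0.0
```

Call:
arm_command(series=[14,2.67,-1.84,0,0,14,5.34,-3.69,0,0,14,8.02,-5.53,0,0,14,10.69,-7.38,0,0,14,13.36,-9.22,0,0])

```text
clock: 1.35
eef_pos: [510.1, -199.2, 231.1]
tool_rot: [-3.141, 0.001, 0.375]
force: [0.7, 0.3, -0.0]
width: 12.2
gripper_force: 0.0
```

Call:
arm_command(series=[14,2.67,-1.84,0,0,14,5.34,-3.69,0,0,14,8.02,-5.53,0,0,14,10.69,-7.38,0,0,14,13.36,-9.22,0,0])

```text
clock: 1.77
eef_pos: [600.7, -64.5, 231.0]
tool_rot: [-3.141, 0.001, 0.375]
force: [-0.3, -1.3, 0.9]
width: 12.2
gripper_force: 0.0
```

Call:
arm_command(series=[14,0,0,0,-7,14,0,0,0,-14,14,0,0,0,-21,14,0,0,0,-28,14,0,0,0,-35])

```text
clock: 2.18
eef_pos: [600.0, -65.9, 230.8]
tool_rot: [-3.141, 0.001, 0.992]
force: [0.3, -0.1, -0.1]
width: 12.0
gripper_force: 0.0
```

Call:
arm_command(series=[14,0,0,0,-7,14,0,0,0,-14,14,0,0,0,-21,14,0,0,0,-28,14,0,0,0,-35])

```text
clock: 2.6
eef_pos: [599.9, -66.1, 230.9]
tool_rot: [-3.141, -0.0, 1.603]
force: [-0.5, -0.9, 0.7]
width: 12.1
gripper_force: 0.0
```

Call:
arm_command(series=[14,0,0,0,-7,14,0,0,0,-14,14,0,0,0,-14,14,0,0,0,-14,14,0,0,0,-14])

```text
clock: 3.02
eef_pos: [600.1, -66.2, 231.1]
tool_rot: [-3.141, -0.0, 1.838]
force: [-0.7, 0.4, 0.5]
width: 12.2
gripper_force: 0.0
```

Run:
```python
from h import *
from cell import monitor, viewer
s=monitor.read_state(); c=viewer.camera_model("wrist")
p,d=viewer.get_image("wrist"); cv2.imwrite("pics/w1.png",p[:,:,::-1]); np.savez("pics/w1.npz",p=p,d=d,**c)
for X in [(587.5,-21.8,23),(522.4,-33.8,23),(458.4,5.7,23),(s["eef_pos"])]:
    x=c["R"]@np.array(X)+c["t"]; u=c["mtx"]@x; print((u/u[2])[:2].round(0), x.round(0))
```

```text
[317. 165.] [ -1. -79. 344.]
[252. 159.] [-67. -84. 342.]
[196. 101.] [-119. -136.  324.]
[316. 310.] [ -1.  33. 162.]
```

View pics/w1.png

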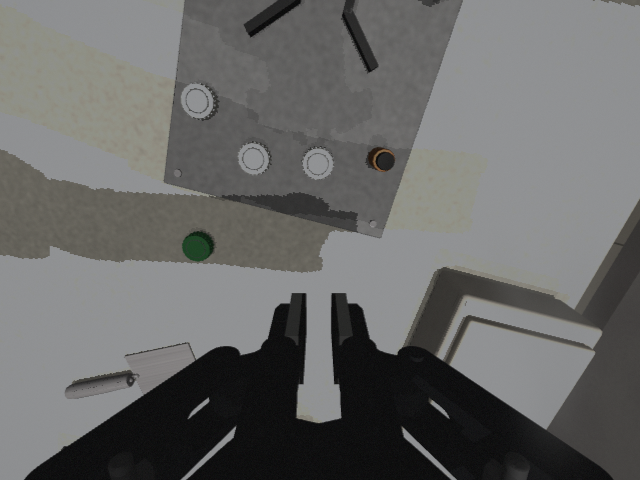

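The wrist view puts the caps at (318,163), (253,158) and (198,101), within 2 px of the top-camera estimates. The vial is at (382,160), clear on the right. I'll descend and push the first cap.

Call:
arm_command(series=[14,0,0,3,0,14,0,0,6,0,14,0,0,9,0,14,0,0,12,0,14,0,0,14,0])

```text
clock: 3.48
eef_pos: [598.9, -66.1, 88.7]
tool_rot: [-3.139, -0.001, 1.839]
force: [0.1, 0.2, 0.1]
width: 12.2
gripper_force: 0.0
```

Call:
arm_command(series=[14,0,0,2,0,14,0,0,4,0,14,0,0,6,0,14,0,0,7.2,0,14,0,0,7.7,0])

```text
clock: 3.9
eef_pos: [599.1, -65.9, 12.4]
tool_rot: [-3.139, -0.001, 1.84]
force: [-0.3, -0.8, 0.1]
width: 11.8
gripper_force: 0.0
```

Call:
arm_command(series=[14,0.8,0,0,0,14,1.6,0,0,0,14,2.4,0,0,0,14,3.2,0,0,0,14,4,0,0,0])

```text
clock: 4.32
eef_pos: [590.0, -26.1, 15.4]
tool_rot: [3.14, 0.0, 1.842]
force: [-0.1, -0.8, -0.3]
width: 12.1
gripper_force: 0.2
```

Run:
```python
from h import *
from cell import viewer
p,d=viewer.get_image("wrist"); q,_=viewer.get_image("side")
cv2.imwrite("pics/w2.png",np.hstack([cv2.resize(p,(400,300)),cv2.resize(q[190:370,210:410],(400,300))])[:,:,::-1])
```

```text
(no output)
```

View pics/w2.png

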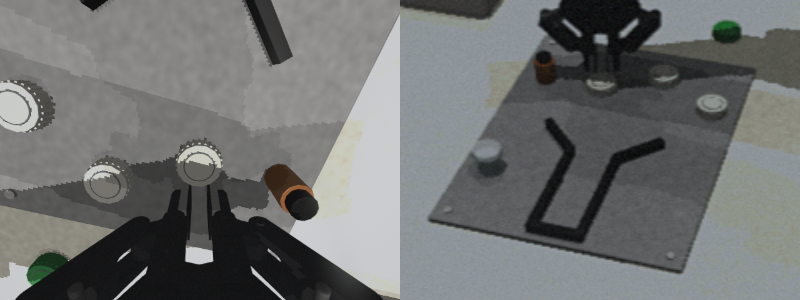

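The cap sits centred between the fingertips at (198,160), and the vial at (292,190) is clear. I'll continue the push.

Call:
arm_command(series=[14,1,0,0,0,14,2,0,0,0,14,3,0,0,0,14,4,0,0,0,14,5,0,0,0])

```text
clock: 4.83
eef_pos: [575.9, 22.0, 14.3]
tool_rot: [-3.142, -0.0, 1.841]
force: [0.1, 0.2, 0.6]
width: 11.9
gripper_force: 0.2
```

Call:
arm_command(series=[14,1,0,0,0,14,2,0,0,0,14,2.8,0,0,0,14,3.4,0,0,0,14,3.6,0,0,0])

```text
clock: 5.25
eef_pos: [566.3, 57.0, 14.3]
tool_rot: [3.142, -0.001, 1.843]
force: [1.4, -0.0, -0.4]
width: 11.7
gripper_force: 0.1
```

```bash
cat >> h.py <<'E'
def find(n):
    from cell import viewer
    c=viewer.camera_model(n); p,d=viewer.get_image(n)
    m=(p.min(2)>0.55*np.percentile(p.min(2),99)).astype(np.uint8)
    return c,p,d
def board(X):
    return fitR.T@(np.array(X)[:2]-fitt)
a=np.radians(.27); fitR=np.array([[np.cos(a),-np.sin(a)],[np.sin(a),np.cos(a)]]); fitt=np.array([552.5,114.1])
E
python3 - <<'E'
from h import *
from cell import viewer,monitor
s=monitor.read_state(); print(s["eef_pos"],board(s["eef_pos"]))
p,d=viewer.get_image("wrist"); q,_=viewer.get_image("side")
cv2.imwrite("pics/w3.png",np.hstack([cv2.resize(p,(400,300)),cv2.resize(q[190:370,210:410],(400,300))])[:,:,::-1])
E
```

```text
[566.30497795  57.04514384  14.32404832] [ 13.53596099 -57.11927685]
```

View pics/w3.png

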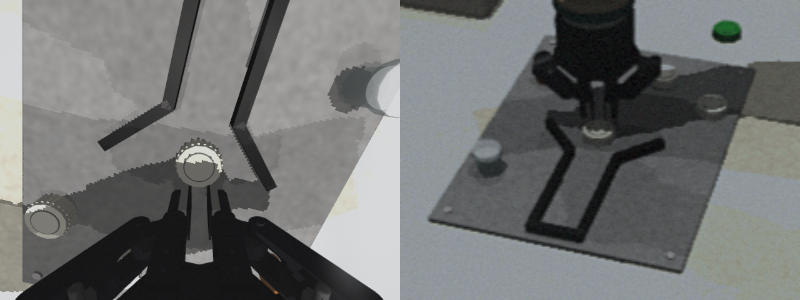

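The cap is at (200,160) in the wrist view, centred just in the funnel mouth. I'll back off, straighten the tool and push it into the slot.

Call:
arm_command(series=[14,-0.5,0,0,0,5,-1,-0.3,0,2,5,-0.8,-0.8,0,8,5,-0.6,-1.1,0,15,5,-0.6,-1.1,0,15])

```text
clock: 5.77
eef_pos: [556.8, 45.2, 14.2]
tool_rot: [-3.14, 0.001, 1.573]
force: [-0.0, -0.2, -0.3]
width: 4.6
gripper_force: 0.0
```

Call:
arm_command(series=[5,0.6,-0.1,0,0,5,1.2,-0.2,0,0,5,1.8,-0.3,0,0,5,2.4,-0.4,0,0,5,3.2,-0.4,0,0])

```text
clock: 6.18
eef_pos: [553.2, 79.1, 14.3]
tool_rot: [-3.141, 0.0, 1.58]
force: [-0.4, -0.7, 0.5]
width: 3.9
gripper_force: 0.2
```

Call:
arm_command(series=[5,0.8,0,0,0,5,1.6,0,0,0,5,2.3,0,0,0,5,2.8,0,0,0,5,3,0,0,0])

```text
clock: 6.6
eef_pos: [553.3, 110.4, 14.4]
tool_rot: [3.141, -0.001, 1.581]
force: [0.4, -0.1, 0.6]
width: 4.5
gripper_force: 0.1
```

Run:
```python
from h import *
from cell import viewer,monitor
s=monitor.read_state(); print(s["eef_pos"],s["tool_rot"],board(s["eef_pos"]))
p,d=viewer.get_image("wrist"); q,_=viewer.get_image("side")
cv2.imwrite("pics/w4.png",np.hstack([cv2.resize(p,(400,300)),cv2.resize(q[190:370,210:410],(400,300))])[:,:,::-1])
```

```text
[553.28963746 110.41021355  14.3784292 ] [ 3.14106202e+00 -9.52544009e-04  1.58083231e+00] [ 0.77224105 -3.69346655]
```

View pics/w4.png

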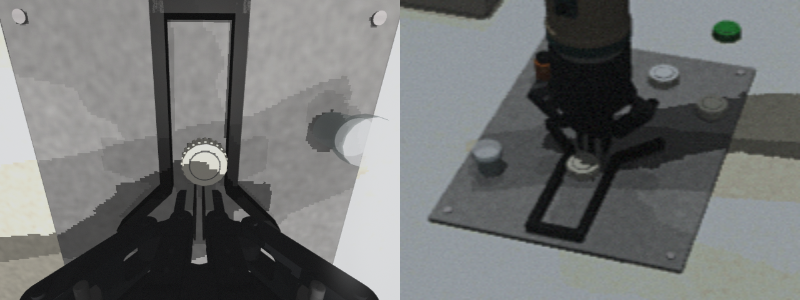

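Cap 1 is inside the slot mouth, at (204,163) in the wrist view. Next is cap B.

Call:
arm_command(series=[5,-1,0,0,0,5,-2,0,-3,0,5,-4,0,-5,0,14,-7,-1,-5,0,14,-11,-2,-5,0])

```text
clock: 7.12
eef_pos: [535.6, -0.9, 65.8]
tool_rot: [3.137, -0.002, 1.582]
force: [0.4, -1.5, 0.1]
width: 11.7
gripper_force: 0.0
```

Call:
arm_command(series=[14,-3.5,-1,0,6,14,-7.5,-2,0,12.2,14,-7.5,-2,2.5,12.2,14,-7.5,-2,5.1,12.2,14,-7.5,-2,5.1,12.2])

```text
clock: 7.53
eef_pos: [511.4, -79.1, 10.2]
tool_rot: [-3.135, 0.002, 1.363]
force: [-0.3, 0.2, 0.1]
width: 12.0
gripper_force: 0.0
```

Run:
```python
from h import *
from cell import viewer,monitor
s=monitor.read_state(); print(s["eef_pos"],s["tool_rot"],board(s["eef_pos"]))
c=viewer.camera_model("wrist"); p,d=viewer.get_image("wrist"); cv2.imwrite("pics/w5.png",cv2.resize(p,(400,300))[:,:,::-1])
```

```text
[511.42459195 -79.14816645  10.18280465] [-3.13535748e+00  1.84075525e-03  1.36256059e+00] [ -41.98560913 -193.05245817]
```

View pics/w5.png

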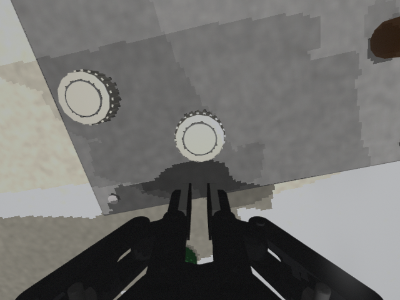

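Cap B is centred ahead of the fingers at (200,137). I'll push it.

Call:
arm_command(series=[14,0.8,0,0,0,14,1.6,0,0,0,14,2.5,0,0,0,14,3.5,0,0,0,14,4.5,0,0,0])

```text
clock: 8.0
eef_pos: [524.7, -30.8, 14.2]
tool_rot: [3.14, -0.001, 1.368]
force: [-0.1, -0.0, -0.1]
width: 12.1
gripper_force: 0.2
```

Call:
arm_command(series=[14,1,0,0,0,14,2,0,0,0,14,3,0,0,0,14,4,0,0,0,14,5,0,0,0])

```text
clock: 8.42
eef_pos: [534.2, 17.4, 13.3]
tool_rot: [-3.142, 0.0, 1.366]
force: [-0.3, 0.3, -0.2]
width: 11.8
gripper_force: 0.2
```

Call:
arm_command(series=[14,1,0,0,0,14,2,0,0,0,14,3,0,0,0,14,3.7,0,0,0,14,4,0,0,0])

```text
clock: 8.83
eef_pos: [542.5, 57.4, 13.3]
tool_rot: [3.141, -0.001, 1.368]
force: [-0.2, -0.0, -0.3]
width: 11.8
gripper_force: 0.1
```

Run:
```python
from h import *
from cell import viewer,monitor
s=monitor.read_state(); print(s["eef_pos"],s["tool_rot"],board(s["eef_pos"]))
p,d=viewer.get_image("wrist"); q,_=viewer.get_image("side")
cv2.imwrite("pics/w6.png",np.hstack([cv2.resize(p,(400,300)),cv2.resize(q[190:370,210:410],(400,300))])[:,:,::-1])
```

```text
[542.46396756  57.36843743  13.30050501] [ 3.14135443e+00 -9.51175197e-04  1.36777433e+00] [-10.30326121 -56.68363915]
```

View pics/w6.png

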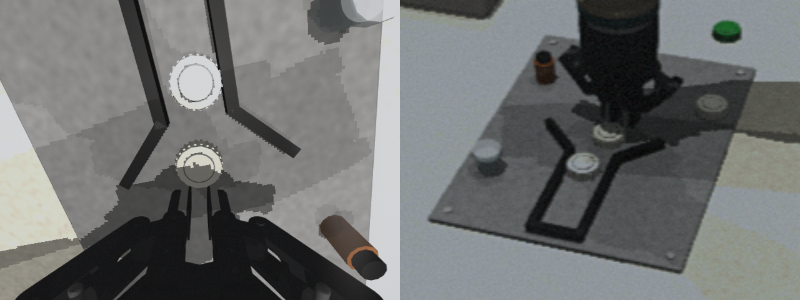

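Cap B is in the funnel at (199,165), and cap 1 is in the slot at (196,80). I'll straighten and push on, the same as before.

Call:
arm_command(series=[14,-0.6,0,0,0,5,-1.1,0.2,0,-2,5,-0.9,0.5,0,-7,5,-0.8,0.8,0,-12,5,-0.8,0.8,0,-12])

```text
clock: 9.35
eef_pos: [548.9, 44.4, 13.3]
tool_rot: [3.141, 0.0, 1.576]
force: [0.2, -1.3, -0.8]
width: 4.3
gripper_force: 0.0
```

Call:
arm_command(series=[5,0.6,0.1,0,0,5,1.2,0.2,0,0,5,1.8,0.3,0,0,5,2.4,0.4,0,0,5,3.2,0.4,0,0])

```text
clock: 9.77
eef_pos: [552.3, 78.7, 13.3]
tool_rot: [3.141, 0.0, 1.575]
force: [0.2, -0.7, 0.2]
width: 4.5
gripper_force: 0.0
```

Call:
arm_command(series=[5,0.8,0,0,0,5,1.6,0,0,0,5,2.3,0,0,0,5,2.8,0,0,0,5,3,0,0,0])

```text
clock: 10.18
eef_pos: [551.7, 109.7, 13.3]
tool_rot: [-3.141, -0.001, 1.577]
force: [1.3, -0.8, 0.1]
width: 4.2
gripper_force: 0.8
```

Run:
```python
from h import *
from cell import viewer,monitor
s=monitor.read_state(); print(s["eef_pos"],s["tool_rot"],board(s["eef_pos"]))
p,d=viewer.get_image("wrist"); q,_=viewer.get_image("side")
cv2.imwrite("pics/w7.png",np.hstack([cv2.resize(p,(400,300)),cv2.resize(q[190:370,210:410],(400,300))])[:,:,::-1])
```

```text
[551.72620223 109.74027371  13.29890641] [-3.14136506e+00 -7.60158049e-04  1.57726408e+00] [-0.79433383 -4.35603146]
```

View pics/w7.png

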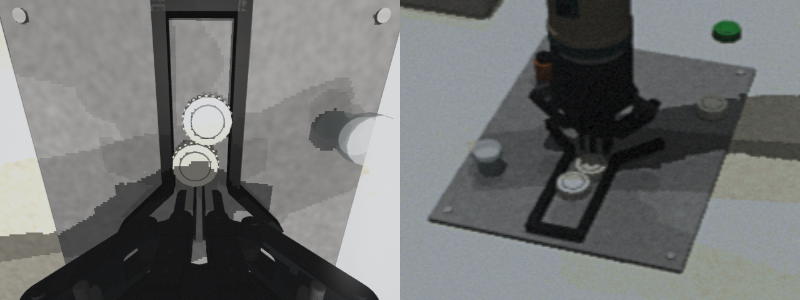

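Caps 1 and 2 are both in the slot, at (207,120) and (195,163). All 10 picture views are now used, so cap C gets numeric checks only.

Call:
arm_command(series=[5,-1,0,0,0,5,-2,0,-3,0,14,-3,-1,-5.5,7,14,-5,-3,-5.5,14,14,-7.5,-5.5,-5.5,21])

```text
clock: 10.7
eef_pos: [499.3, 32.8, 69.8]
tool_rot: [3.137, -0.003, 1.204]
force: [0.6, -0.3, -0.7]
width: 11.8
gripper_force: 0.0
```

Call:
arm_command(series=[14,-1.8,-1.2,0,7,14,-3.6,-2.3,0,14,14,-5.4,-3.5,0,21,14,-7.2,-4.7,0,28,14,-7.2,-4.7,0,33.5])

```text
clock: 11.12
eef_pos: [422.1, -21.6, 68.3]
tool_rot: [-3.139, 0.007, 0.613]
force: [-0.9, 0.2, 0.3]
width: 11.8
gripper_force: 0.0
```

```bash
cat >> h.py <<'E'
def caps(n="top",z=23,save=None):
    """white round tops on the board, in board coordinates (depth-based point, so only tall-15 discs)"""
    from cell import viewer
    c=viewer.camera_model(n); p,d=viewer.get_image(n); K=c["mtx"]
    v,u=np.mgrid[:480,:640]; X=np.stack([(u-K[0,2])/K[0,0]*d,(v-K[1,2])/K[1,1]*d,d],-1)@np.eye(3)
    W=(X-c["t"])@c["R"]; b=(W[...,:2]-fitt)@fitR
    m=(d>0)&(abs(W[...,2]-z)<5)&(abs(b[...,0])<122)&(b[...,1]>-197)&(b[...,1]<112)&(p.min(2)>70)
    n_,l,s,ce=cv2.connectedComponentsWithStats(m.astype(np.uint8))
    for i in range(1,n_):
        if s[i,4]>25:
            q=b[l==i]; print(n,"px",ce[i].round(1),"n",s[i,4],"mid",((q.min(0)+q.max(0))/2).round(1),"ext",np.ptp(q,axis=0).round(1),"cam",board(onplane(c,*ce[i],z)).round(1),"z",np.median(W[l==i][:,2]).round(1))
E
python3 - <<'E'
from h import *
from cell import monitor
s=monitor.read_state(); print(s["eef_pos"],s["tool_rot"],board(s["eef_pos"])); caps("wrist"); caps("side"); caps("top")
E
```

```text
[422.14910424 -21.56879947  68.29746192] [-3.13886972  0.00673954  0.61319452] [-130.98877022 -135.05303125]
wrist px [315. 196.] n 2486 mid [ -93.9 -107.1] ext [33.5 33.3] cam [ -93.3 -106.7] z 23.0
side px [365.7 251.8] n 131 mid [ -95.5 -106.8] ext [31.9 33.3] cam [ -96.3 -105.3] z 22.5
side px [300.6 293.7] n 335 mid [-0.3 39. ] ext [39.7 61.4] cam [-0.7 40.2] z 22.9
top px [254.7 241.6] n 246 mid [ 0.1 36.6] ext [38.3 63.2] cam [ 0.5 36.2] z 24.1
```

Call:
arm_command(series=[14,0,0,1.5,0,14,0,0,3,0,14,0,0,4.5,0,14,0,0,5.4,0,14,0,0,5.4,0])

```text
clock: 11.68
eef_pos: [426.7, -14.9, 20.4]
tool_rot: [-3.131, 0.001, 0.628]
force: [0.3, 1.3, -0.4]
width: 11.9
gripper_force: 0.0
```

Run:
```python
from h import *
from cell import monitor
s=monitor.read_state(); print(s["eef_pos"],s["tool_rot"],board(s["eef_pos"])); caps("wrist")
```

```text
[426.72063964 -14.94606104  20.37375343] [-3.13070854e+00  9.20956151e-04  6.27540891e-01] [-126.38607678 -128.45190913]
wrist px [321.3 234.1] n 3984 mid [ -94.1 -107.2] ext [33.8 33.5] cam [ -92.9 -106.4] z 23.1
```

Call:
arm_command(series=[14,0,0,0.3,0,14,0,0,0.5,0,14,0,0,0.5,0,14,0,0,0.5,0,14,0,0,0.5,0])

```text
clock: 12.15
eef_pos: [426.1, -15.2, 16.1]
tool_rot: [-3.13, 0.002, 0.625]
force: [0.1, 0.6, -0.0]
width: 11.8
gripper_force: 0.0
```

Call:
arm_command(series=[14,0.7,0,0.1,0,14,1.4,0,0.2,0,14,2.2,0,0.2,0,14,3,0,0.2,0,14,3.6,0,0.2,0])

```text
clock: 12.57
eef_pos: [456.2, 6.7, 13.8]
tool_rot: [-3.131, 0.002, 0.625]
force: [-0.3, -0.7, 0.8]
width: 12.2
gripper_force: 0.2
```

Run:
```python
from h import *
from cell import monitor
s=monitor.read_state(); print(s["eef_pos"],s["tool_rot"],board(s["eef_pos"])); caps("wrist")
```

```text
[456.22454047   6.73774015  13.7847717 ] [-3.13087175e+00  1.65960186e-03  6.24968892e-01] [ -96.78032141 -106.90738204]
wrist px [318.3 264.1] n 3937 mid [-74.8 -91.7] ext [33.2 33.5] cam [-73.3 -90.5] z 23.0
```

Call:
arm_command(series=[14,0.9,0,0,0,14,1.8,0,0,0,14,2.7,0,0,0,14,3.6,0,0,0,14,4.5,0,0,0])

```text
clock: 13.03
eef_pos: [492.3, 32.7, 13.7]
tool_rot: [-3.131, 0.002, 0.624]
force: [-0.4, -0.0, 0.8]
width: 12.0
gripper_force: 0.1
```

Call:
arm_command(series=[14,0.9,0,0,0,14,1.8,0,0,0,14,2.7,0,0,0,14,3.5,0,0,0,14,3.9,0,0,0])

```text
clock: 13.45
eef_pos: [524.4, 55.7, 13.5]
tool_rot: [-3.131, 0.002, 0.625]
force: [-0.5, -0.0, -0.2]
width: 11.8
gripper_force: 0.1
```

Run:
```python
from h import *
from cell import monitor
s=monitor.read_state(); print(s["eef_pos"],s["tool_rot"],board(s["eef_pos"])); caps("wrist")
```

```text
[524.37543279  55.74143718  13.53517994] [-3.13081343e+00  1.50212073e-03  6.24630798e-01] [-28.39926217 -58.22538143]
wrist px [155.5 132.5] n 11833 mid [ 1.1 38. ] ext [40.3 63.7] cam [ 3.1 39.6] z 22.9
wrist px [269.3 136.8] n 47 mid [26.7  4. ] ext [1.5 5.2] cam [26.9  3.7] z 21.9
wrist px [318.4 264.4] n 4033 mid [ -7.1 -42.9] ext [34.7 33.3] cam [ -4.9 -41.9] z 23.0
```

Call:
arm_command(series=[14,-1.5,0,0,0,14,-3,0,0,0,14,-2.5,1,0,-7,5,-1.8,2,0,-14,5,-1,3,0,-21])

```text
clock: 13.92
eef_pos: [532.2, 23.7, 13.4]
tool_rot: [-3.13, -0.001, 0.995]
force: [0.0, 0.4, -0.7]
width: 4.4
gripper_force: 0.0
```

Call:
arm_command(series=[5,0.3,0.3,0,-7,5,0.6,0.6,0,-14,5,0.9,0.9,0,-21,5,1.1,1.1,0,-28,5,1.1,1.1,0,-33.5])

```text
clock: 14.33
eef_pos: [548.4, 27.4, 13.3]
tool_rot: [-3.134, -0.008, 1.58]
force: [0.3, -0.1, -0.1]
width: 4.2
gripper_force: 0.0
```

Run:
```python
from h import *
from cell import monitor
s=monitor.read_state(); print(s["eef_pos"],s["tool_rot"],board(s["eef_pos"])); caps("wrist")
```

```text
[548.3699851   27.43904611  13.27175595] [-3.13409092 -0.00770058  1.57992797] [ -4.53834765 -86.6405295 ]
wrist px [322.8  48.8] n 7265 mid [-2.4 22.4] ext [33.  32.6] cam [-2.6 23.2] z 23.0
wrist px [359.9   1.8] n 28 mid [ 9.9 38.4] ext [2.6 1.3] cam [ 9.9 37.3] z 19.6
wrist px [606.9   6.9] n 354 mid [94.  36.6] ext [14.1  3.8] cam [93.4 36. ] z 22.8
wrist px [402.2 109.5] n 175 mid [28.5  4.3] ext [8.7 6.3] cam [27.   3.4] z 21.8
wrist px [476.2 191.2] n 65 mid [ 58.  -27.1] ext [16.2 21. ] cam [ 59.  -26.8] z 21.9
wrist px [313.1 225.2] n 4562 mid [ -6.1 -42.6] ext [33.3 33.6] cam [ -6.  -41.2] z 23.1
wrist px [539.9 355.3] n 35 mid [ 100.1 -103.6] ext [4.  2.3] cam [ 101.  -104.3] z 24.4
```

Call:
arm_command(series=[5,0.6,-0.2,0,0,5,1.5,-0.2,0,0,5,2.4,-0.1,0,0,5,3.3,0,0,0,5,4.2,0.2,0,0])

```text
clock: 14.8
eef_pos: [549.4, 71.5, 13.4]
tool_rot: [-3.133, -0.008, 1.575]
force: [0.3, -0.6, 0.3]
width: 4.1
gripper_force: 0.0
```

Call:
arm_command(series=[5,0.6,0.1,0,0,5,1.2,0.2,0,0,5,1.8,0.2,0,0,5,2.3,0.2,0,0,5,2.6,0.2,0,0])

```text
clock: 15.22
eef_pos: [551.4, 96.5, 13.6]
tool_rot: [-3.133, -0.008, 1.575]
force: [0.4, -1.1, -0.0]
width: 3.8
gripper_force: 0.2
```

Run:
```python
from h import *
from cell import monitor
s=monitor.read_state(); print(s["eef_pos"],s["tool_rot"],board(s["eef_pos"])); caps("wrist")
```

```text
[551.44505281  96.51284291  13.63280568] [-3.13319014 -0.00784721  1.57505977] [ -1.1378127  -17.58199051]
wrist px [323.2 176.1] n 15127 mid [ 1.2 41.2] ext [40.1 96. ] cam [ 1.7 47.9] z 23.1
wrist px [543.5 169.3] n 622 mid [90.1 47.6] ext [14.9 23.5] cam [87.8 50.5] z 24.0
```

Call:
arm_command(series=[5,0.5,0,0,0,5,1,0,0,0,5,1.4,0,0,0,5,1.6,0,0,0,5,1.6,0,0,0])

```text
clock: 15.68
eef_pos: [551.4, 112.6, 13.8]
tool_rot: [-3.133, -0.008, 1.576]
force: [0.7, 0.2, -0.4]
width: 4.0
gripper_force: 0.0
```

Call:
arm_command(series=[5,-1,0,0,0,5,-3,0,-2,0,5,-5,0,-6,0,5,-8,0,-10,0,5,-11,0,-13,0])

```text
clock: 16.1
eef_pos: [552.6, 7.7, 135.9]
tool_rot: [-3.133, -0.008, 1.575]
force: [0.7, 0.2, -0.7]
width: 4.1
gripper_force: 0.0
```

Call:
arm_command(series=[5,-2,-2,-2,0,5,-5,-4,-3,0,5,-8,-6,-3,0,5,-10,-7,-3,0,5,-10,-7,-3,0])

```text
clock: 16.52
eef_pos: [480.2, -97.9, 165.0]
tool_rot: [-3.133, -0.005, 1.565]
force: [-0.2, 0.2, 0.1]
width: 4.3
gripper_force: 0.0
```

Run:
```python
from h import *
from cell import monitor
s=monitor.read_state(); print(s["clock"],s["eef_pos"],s["force"]); caps("wrist"); caps("side"); caps("top")
caps("top",55)
T=np.load("pics/top0.npz")["p"].astype(int)
from cell import viewer
p,_=viewer.get_image("top")
for n,(u,v) in dict(vial=(312,202),stopper=(250,205),bottle=(482,185),beaker=(137,234)).items(): print(n,abs(p.astype(int)-T)[v-7:v+8,u-7:u+8].mean().round(1))
```

```text
16.5167 [480.17937121 -97.93775835 164.99273488] [-0.19134335  0.23917422  0.05609913]
side px [296.9 301.5] n 512 mid [-0.1 58.1] ext [39.2 94.6] cam [-0.  60.5] z 22.8
top px [247.1 241.8] n 364 mid [ 0.5 54.2] ext [41.  93.3] cam [ 1.1 55.1] z 24.2
vial 7.2
stopper 10.5
bottle 5.8
beaker 10.9
```

```bash
python3 -c "
from cell import workorder; print(workorder.finish_job())"
```

```text
the job is handed in; nothing more can be done
None
```

I swept all three caps through the gate and handed the job in at about 16.7 s. The final camera check, made before hand-in, shows them flat in a row in the slot, spanning about y 8 to 105 mm of its 114 mm, and the fingers stayed well clear of the vial and other glassware.

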